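# Press the latch of the spice well and put the pour cup away

### The job

Press the steel push latch so that the walnut lid of the spice well springs up, then put the copper pour cup away inside: stand it upright on the narrow raised wooden bar that runs through the middle of the well, setting it down gently rather than dropping it. Leave the lid up, and leave the other jars, shakers, dishes and mills where they stand.

Things in the scene. Friction and masses are not known exactly. Their poses are not given: they have to be found in the camera images.
- well: Walnut box fixed on the counter, 88 mm high: x -155 to +85, y -105 to +105 mm, walls 10 mm. Origin at counter height under the centre of the well, z up; yaw within 0.3 rad of a quarter turn, so its +x points roughly to the robot's left. The well inside: x -75 to +75, y -95 to +95 mm, floor 8 mm up, hidden by the lid until the latch is pressed. At -x a solid rail (x -155 to -85) carries the latch.
- bar (a point): Centre of the top of the raised wooden bar in the well, 30 mm above the counter, over the well's origin; same axes as the well. The bar is 40 mm wide (y -20 to +20) and runs along x through the whole well (-75 to +75). On either side of it is a trough 75 mm wide, with fixed flat spice tins that reach 23 mm above the counter.
- lid (a joint): Walnut lid, 168 x 208 x 12 mm, top 100 mm above the counter when shut. Hinge along the well's y at x +85 mm, 88 mm up. 0 = shut, held by the latch; 1.75 rad = fully open, past upright, leaning outward to the well's +x and reaching about 0.26 m above the counter. Once released, its spring swings it fully open by itself in 1 to 2 s and holds it there; no need to pull it.
- lid_edge (a point): Middle of the lid's free edge, 170 mm from the hinge, half way up its thickness; moves with the lid. Just inside it a small steel tongue, 20 mm wide, hangs 18 mm from the underside of the lid; when the lid stands open it points towards the well.
- latch_top (a point): Centre of the top of the push latch: a round steel button 32 mm across in a dark collar, in the middle of the rail (x -125, y 0 mm of the well), its top 101 mm above the counter and 40 mm outward of the lid's edge; moves with the button. It is pushed straight down.
- latch (a joint): Travel of the push latch, m: 0 = up, 0.007 = fully down. Sprung: 1.5 N to start, 5 N fully down; the lid is released at about 0.004 to 0.005. It comes up again by itself.
- cup: Copper pour cup, an open straight-sided cylinder 54 mm across and 50 mm high, wall 3 mm, about 160 g, no handle; a small pouring lip sticks out 7 mm at the rim on its -y side. Origin at the centre of its underside, z up. Fits under the shut lid when it stands on the bar. Its place among the shaker, ramekin and caster varies.
- shaker: Cobalt glass salt shaker, 48 mm across, 80 mm high, steel cap; leave alone. Origin under its centre.
- ramekin: White open ramekin, 76 mm across, 45 mm high; leave alone. Origin under its centre.
- caster: Closed steel pepper caster with a domed top, 52 mm across, 78 mm high; leave alone. Origin under its centre.
- mill: Tall steel mill, 56 mm across, 170 mm high, at the back; leave alone. Origin under its centre.
- jar: Amber glass jar, 70 mm across, 110 mm high, at the back; leave alone. Origin under its centre.
Mind the look-alikes: they are no part of the job. Leave any green look-alike of the cup alone.

How it is judged:
By the outcome, as a careful person would: the job done as asked, in the order asked, and still so for the second after the job is handed in, with the robot touching nothing.
It also fails if it takes over 54 s, if anything falls off the work surface, if the arm or the gripper's body presses on something with over 40 N, if the wrist force passes 120 N, or if a joint passes its speed limit or range.

### The arm

A 7-joint arm with a two-finger parallel gripper is mounted at the origin on the work surface. World frame = base frame: x ahead of the robot, y to its left, z up, the work surface at z = 0. Lengths are in m, angles in rad, forces in N, time in s.
With the tool pointing down it reaches from about 0.4 to 0.85 m from the base axis. Payload 10.4 kg.
Tool frame: the origin (TCP) lies at the very end of the fingers, on their centre line; the grasp point (between the pads) lies 19 mm behind it; z points along the fingers, y is the line along which they close (so a half turn about z gives the same grasp; the last joint's range is limited). The gripper opens to 85 mm and grips with 20 to 120 N. Pads are 22 mm wide; open, the fingers measure 114 mm over their backs; the gripper's body (76 mm by 85 mm) begins 54 mm behind the grasp point. The pads swing forward as they close: fully open they stand 13 mm farther back than shut.
Start: joints at [1.314, 0.332, -0.065, 1.46, 0.022, 1.35, -0.088], TCP at [0.145, -0.608, 0.231] pointing down, gripper open.
Joint ranges: [-2.6, 2.6], [-0.5, 2.12], [-1.47, 1.34], [0.16, 2.42], [-1.27, 4.41], [0.06, 2.06], [-2.6, 2.6]. Speed limits (rad/s): [2.22, 2.22, 2.79, 2.79, 3.14, 3.14, 3.14].

### API

Orientations are given as a unit quaternion [x, y, z, w].
In Python, from workcell import * gives the robot as it stands.
- The arm moves only by the tool step_arm, never from a script. Its argument "commands" is one flat list of numbers, 7 for each row, row after row: the finger opening in mm, from 0 to 85.4, then the shift along the world's x, y, z as a fraction of full scale, then the turn, a rotation vector about the world's x, y, z as a fraction of full scale. A call has exactly 10 rows; each row is the pose to reach, as a shift and turn from the pose commanded when the call began, turning the shorter way round; what a row does not reach only later rows make up. Full scale, the value 1, is 0.6 m for a shift and pi rad for a turn. A row lasts 1/8 s, in which the tool goes at most 62.5 mm and 10.7 degrees, less where a joint would pass 70% of its speed; a pose out of reach is approached as far as the arm can. A call with a number of a shift or a turn outside -1 to 1 is refused whole. A call with a gripper value outside its range is refused whole. The fingers move at their own pace and stop on an object; "squeeze" is the grip in N (left out, the last holds). Time passes only in rows, so rows that repeat a pose let the fingers close, or fill a call up. It gives the time, the measured TCP pose, the force, the opening and the grip force at its end, in the units of the state.
- get_obs(): the state, without advancing time (a new reading comes with each control period).
- camera(name): name is "scene" or "top"; returns the picture (480x640x3 uint8, red, green, blue); there is no depth.
- camera_params(name): a dict with "mtx" (3x3 intrinsics, pixels), "extrinsics" (4x4, takes a point from world to camera coordinates). Camera axes: x right, y down, z forward; pixel columns grow to the right and rows downward; lengths in m; the calibration is good to about 2 mm. A picture is of the moment at which its call begins. camera_params takes no time and is no camera call.
- hand_in(): hands the job in; it is judged then, once.
The state is a dict: "clock": time; "joint_pos": joint angles; "joint_velocities": joint speeds; "tau": joint torques, N m; "position": TCP position; "ee_rot": TCP orientation; "ft_force": force on the tool from outside, world axes, zero at the start; "torque": the same for the moment, N m; "grip_width": opening from 0.0 (shut) to 1.0 (fully open); "grasp_force": force on a finger pad.
Only numpy, scipy, OpenCV 4.12 (cv2) and the standard library are available. Lean on these libraries where they do the work, as an engineer would, in place of code of your own. Each camera call takes 0.05 s, during which the arm holds its last target. There are 200 camera calls.

## Working session

There is one attempt and no reset: what is moved stays moved. The work goes in short steps, Python scripts to look and compute and a tool call to move; the robot and the scene stay as the last step left them, time stands still between calls to the robot, and variables do not carry over. Pictures are saved under pics/ and viewed, at most 10 in all, crops included, and the job is handed in when it is done.

Besides the shell and the picture viewer there is one more tool, called after "Emit:" as name(argument=value, ...) on one line, values as JSON. step_arm: Moves the arm, as the interface text tells. Its arguments: {"type":"object","properties":{"commands":{"type":"array","items":{"type":"number"}},"squeeze":{"type":"number"}},"required":["commands"]}

```bash
mkdir -p pics
python3 - <<'E'
from workcell import *
import cv2,numpy as np
for n in("scene","top"):
    im=camera(n); cv2.imwrite(f"pics/{n}0.png",im[:,:,::-1]); p=camera_params(n); print(n,np.round(p["mtx"],1).tolist(),np.round(p["extrinsics"],3).tolist())
o=get_obs(); print(o["clock"],o["position"],o["ee_rot"],o["grip_width"])
E
```

```text
scene [[552.1, 0.0, 314.5], [0.0, 552.1, 244.9], [0.0, 0.0, 1.0]] [[0.027, 1.0, -0.006, -0.005], [0.595, -0.021, -0.803, -0.281], [-0.803, 0.018, -0.595, 1.702], [0.0, 0.0, 0.0, 1.0]]
top [[617.0, 0.0, 321.1], [0.0, 617.0, 218.9], [0.0, 0.0, 1.0]] [[0.008, -1.0, 0.02, -0.029], [-0.999, -0.009, -0.054, 0.565], [0.054, -0.02, -0.998, 1.269], [0.0, 0.0, 0.0, 1.0]]
0.1 [ 0.1447203  -0.60767274  0.23061652] [ 9.93172133e-01  1.16656459e-01 -1.13418153e-04 -6.09189095e-04] 0.9992402788017133
```

View pics/scene0.png

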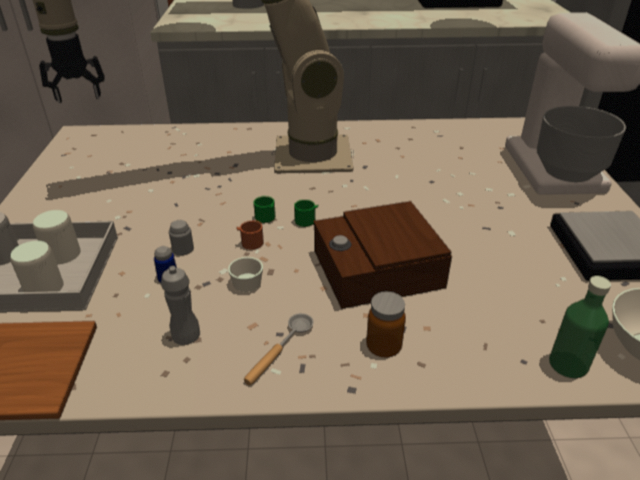

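View pics/top0.png

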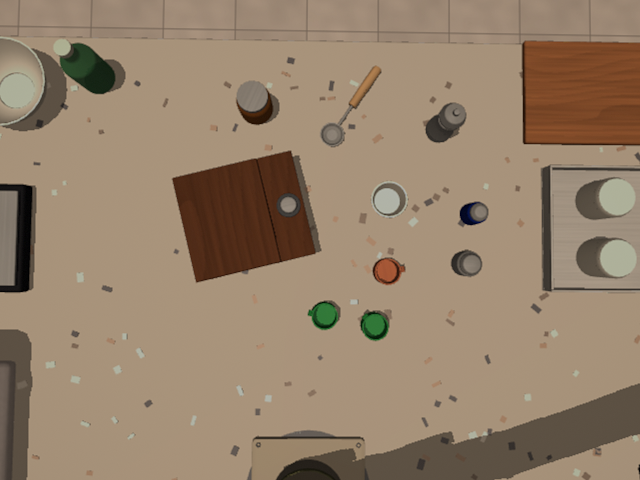

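The top view shows the copper cup at (387,271) with its lip to the right at about (404,267). Things it could be taken for are the green cups at (324,315) and (375,325), and the ramekin at (389,200). I choose (387,271) because it is copper-coloured. The latch button is at (288,205).

```bash
cat > h.py <<'E'
from workcell import *
import cv2,numpy as np
def ray(n,uv,z):
    p=camera_params(n);E=np.array(p["extrinsics"]);R,t=E[:3,:3],E[:3,3]
    d=R.T@np.linalg.inv(p["mtx"])@np.array([uv[0],uv[1],1.]);c=-R.T@t
    return (c+d*(z-c[2])/d[2])
def proj(n,P):
    p=camera_params(n);E=np.array(p["extrinsics"]);q=np.array(p["mtx"])@(E[:3,:3]@np.array(P)+E[:3,3]);return q[:2]/q[2]
def blob(m,near):
    cs,_=cv2.findContours(m.astype(np.uint8),cv2.RETR_EXTERNAL,cv2.CHAIN_APPROX_NONE)
    cs=[c for c in cs if cv2.contourArea(c)>30]
    return min(cs,key=lambda c:np.hypot(*(c.reshape(-1,2).mean(0)-near)))
E
python3 - <<'E'
from h import *
im=cv2.imread("pics/top0.png");sc=cv2.imread("pics/scene0.png")
hsv=cv2.cvtColor(im,cv2.COLOR_BGR2HSV);H,S,V=cv2.split(hsv)
m=((H<12)&(S>130)&(V>70)); c=blob(m,(387,271))
(x,y),r=cv2.minEnclosingCircle(c);print("cup",x,y,r,cv2.boundingRect(c))
# lip-free: opened mask
mm=np.zeros_like(H);cv2.drawContours(mm,[c],-1,1,-1);mo=cv2.morphologyEx(mm,cv2.MORPH_OPEN,cv2.getStructuringElement(2,(17,17)))
co=blob(mo,(387,271));(x,y),r=cv2.minEnclosingCircle(co);print("open",x,y,r,ray("top",(x,y),.05),"rim r",r*(1.22)/617)
lip=(mm-mo);l=blob(lip,(405,267)) if lip.sum()>30 else None
if l is not None: print("lip",l.reshape(-1,2).mean(0),ray("top",l.reshape(-1,2).mean(0),.05))
m=((S<60)&(V>90)).astype(np.uint8); c=blob(m,(288,205));(x,y),r=cv2.minEnclosingCircle(c);print("latch",x,y,r,ray("top",(x,y),.101))
for uv,z in (((174,178),.1),((196,281),.1),((291,152),.088),((315,252),.088),((258,160),.1),((280,261),.1)): print(uv,ray("top",uv,z).round(4))
for nm,uv,z in (("ramekin",(389,200),.045),("shaker",(480,212),.08),("caster",(472,263),.07),("g1",(324,315),.05),("g2",(375,325),.05),("jar",(252,97),.11),("mill",(453,114),.16)): print(nm,ray("top",uv,z).round(3))
print("scene latch",ray("scene",(341,242),.101),"scene cup",ray("scene",(251,229),.05))
cv2.imwrite("pics/crop.png",np.hstack([cv2.resize(im[225:345,295:435],None,fx=2.8,fy=2.8,interpolation=2),cv2.resize(sc[180:300,220:360],None,fx=2.8,fy=2.8,interpolation=2)]))
E
```

```text
cup 389.1926574707031 271.4449462890625 15.202897071838379 (374, 258, 31, 27)
open 387.3757019042969 271.1546936035156 13.290487289428711 [ 0.45851401 -0.15802943  0.05      ] rim r 0.02627940760632581Traceback (most recent call last):
  File "<stdin>", line 9, in <module>
  File "h.py", line 12, in blob
    return min(cs,key=lambda c:np.hypot(*(c.reshape(-1,2).mean(0)-near)))
ValueError: min() iterable argument is empty
```

Run:
```python
from h import *
im=cv2.imread("pics/top0.png");sc=cv2.imread("pics/scene0.png")
H,S,V=cv2.split(cv2.cvtColor(im,cv2.COLOR_BGR2HSV))
print("lip",ray("top",(403,267),.05))
m=((S<60)&(V>90)).astype(np.uint8); c=blob(m,(288,205));(x,y),r=cv2.minEnclosingCircle(c);print("latch",x,y,r,ray("top",(x,y),.101))
for uv,z in (((174,178),.1),((196,281),.1),((291,152),.088),((315,252),.088),((258,160),.1),((280,261),.1)): print(uv,ray("top",uv,z).round(4))
for nm,uv,z in (("ramekin",(389,200),.045),("shaker",(480,212),.08),("caster",(472,263),.07),("g1",(324,315),.05),("g2",(375,325),.05),("jar",(252,97),.11),("mill",(453,114),.16)): print(nm,ray("top",uv,z).round(3))
print("scene latch",ray("scene",(341,242),.101),"scene cup",ray("scene",(251,229),.05))
cv2.imwrite("pics/crop.png",np.hstack([cv2.resize(im[225:345,295:435],None,fx=2.8,fy=2.8,interpolation=2),cv2.resize(sc[180:300,220:360],None,fx=2.8,fy=2.8,interpolation=2)]))
```

```text
lip [ 0.46711744 -0.189684    0.05      ]
latch 287.75 204.375 7.87113094329834 [0.58798477 0.04277034 0.101     ]
(174, 178) [0.6373 0.264  0.1   ]
(196, 281) [0.4384 0.2178 0.1   ]
(291, 152) [0.6927 0.0379 0.088 ]
(315, 252) [ 0.496  -0.0111  0.088 ]
(258, 160) [0.6743 0.1017 0.1   ]
(280, 261) [0.4781 0.0566 0.1   ]
ramekin [ 0.603 -0.162  0.045]
shaker [ 0.578 -0.339  0.08 ]
caster [ 0.477 -0.325  0.07 ]
g1 [ 0.37  -0.031  0.05 ]
g2 [ 0.35  -0.133  0.05 ]
jar [0.796 0.114 0.11 ]
mill [ 0.756 -0.267  0.16 ]
scene latch [0.59950125 0.0452694  0.101     ] scene cup [ 0.47126795 -0.15587395  0.05      ]
```

View pics/crop.png

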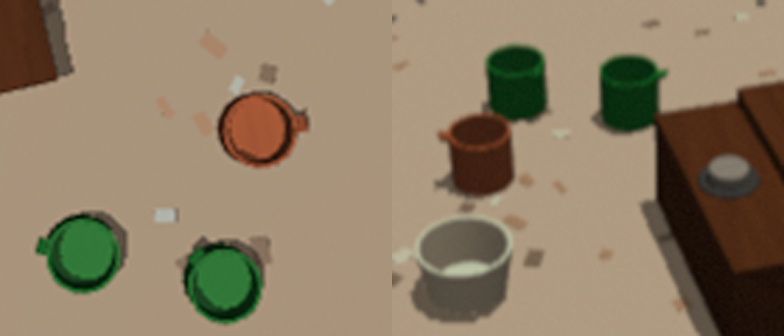

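The crop confirms it: one copper cup with its lip pointing right (world −y), two green look-alikes, and the button on the rail. The measured sizes agree with the ones given: rim radius 26 mm, lid about 166 x 204 mm, and a well yaw of about 103°. I'll start moving, with the tool turned 90° so the fingers close along the well's y.

Emit:
step_arm(commands=[0,0.05,0.067,0,0,0,0.05,0,0.1,0.133,0,0,0,0.1,0,0.15,0.2,0,0,0,0.15,0,0.2,0.267,0,0,0,0.2,0,0.25,0.333,0,0,0,0.25,0,0.3,0.4,0,0,0,0.3,0,0.35,0.467,0,0,0,0.35,0,0.4,0.533,0,0,0,0.4,0,0.45,0.6,0,0,0,0.45,0,0.5,0.667,0,0,0,0.5], squeeze=30)

```text
clock: 1.35
position: [0.4454, -0.2064, 0.2312]
ee_rot: [0.618, 0.786, -0.0, -0.0]
ft_force: [1.0, -1.0, -0.1]
grip_width: 0.002
grasp_force: 0.0
```

Emit:
step_arm(commands=[0,0.04,0.068,-0.02,0,0,0,0,0.08,0.136,-0.04,0,0,0,0,0.12,0.205,-0.06,0,0,0,0,0.16,0.273,-0.08,0,0,0,0,0.2,0.342,-0.1,0,0,0,0,0.23,0.39,-0.13,0,0,0,0,0.241,0.411,-0.155,0,0,0,0,0.241,0.411,-0.167,0,0,0,0,0.241,0.411,-0.167,0,0,0,0,0.241,0.411,-0.167,0,0,0])

```text
clock: 2.6
position: [0.5895, 0.0373, 0.1318]
ee_rot: [0.621, 0.784, -0.0, 0.001]
ft_force: [0.0, -0.4, 0.0]
grip_width: 0.0
grasp_force: 0.0
```

Run:
```python
from h import *
im=camera("scene");t=camera("top");cv2.imwrite("pics/s1.png",np.hstack([cv2.resize(im[150:310,260:460][:,:,::-1],None,fx=2,fy=2.5),cv2.resize(t[130:290,170:370][:,:,::-1],None,fx=2,fy=2.5)]))
o=get_obs();print(o["position"]);print(proj("scene",o["position"]),proj("scene",[.588,.043,.101]),proj("scene",[.598,.043,.101]),proj("top",o["position"]))
```

```text
[0.58966458 0.03775727 0.13191926]
[337.4267167  227.32626694] [339.57333214 238.81855006] [339.87686666 241.60149575] [289.8601424  202.25303149]
```

View pics/s1.png

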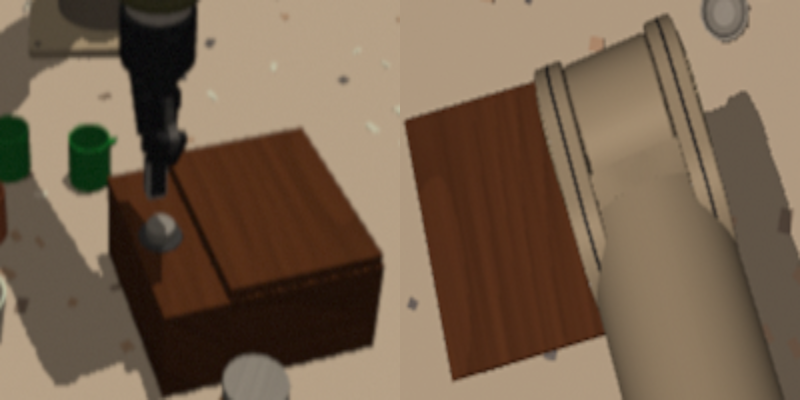

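The scene crop shows the closed tip at (337,228) and the button at (340,240). The tip sits over the button, and the button's x is 2–4 mm further out, so I'll nudge that way and press.

Emit:
step_arm(commands=[0,0.004,0.003,-0.02,0,0,0,0,0.004,0.003,-0.038,0,0,0,0,0.004,0.003,-0.048,0,0,0,0,0.004,0.003,-0.053,0,0,0,0,0.004,0.003,-0.056,0,0,0,0,0.004,0.003,-0.058,0,0,0,0,0.004,0.003,-0.06,0,0,0,0,0.004,0.003,-0.06,0,0,0,0,0.004,0.003,-0.06,0,0,0,0,0.004,0.003,-0.06,0,0,0])

```text
clock: 3.95
position: [0.5919, 0.0406, 0.0952]
ee_rot: [0.62, 0.785, 0.0, 0.0]
ft_force: [-2.4, 1.2, 5.1]
grip_width: -0.0
grasp_force: 2.1
```

Emit:
step_arm(commands=[0,0.004,-0.015,0.06,0,0,0,0,0.004,-0.05,0.12,0,0,0,40,-0.03,-0.11,0.13,0,0,0,85,-0.075,-0.18,0.13,0,0,0,85,-0.13,-0.25,0.13,0,0,0,85,-0.18,-0.3,0.13,0,0,0,85,-0.219,-0.333,0.12,0,0,0,85,-0.219,-0.333,0.11,0,0,0,85,-0.219,-0.333,0.1,0,0,0,85,-0.219,-0.333,0.1,0,0,0])

```text
clock: 5.2
position: [0.4609, -0.1581, 0.1546]
ee_rot: [0.619, 0.785, 0.0, -0.0]
ft_force: [0.2, -0.1, 0.6]
grip_width: 0.995
grasp_force: 0.0
```

Run:
```python
from h import *
im=camera("scene");t=camera("top");cv2.imwrite("pics/s2.png",np.hstack([cv2.resize(im[100:300,200:450][:,:,::-1],(400,320)),cv2.resize(t[130:330,150:400][:,:,::-1],(400,320))]))
o=get_obs();print(o["position"],o["grip_width"]);print(proj("scene",[.461,-.158,.05]))
```

```text
[ 0.46104581 -0.15836526  0.15510256] 0.9954440125346389
[250.37850604 226.52392951]
```

View pics/s2.png

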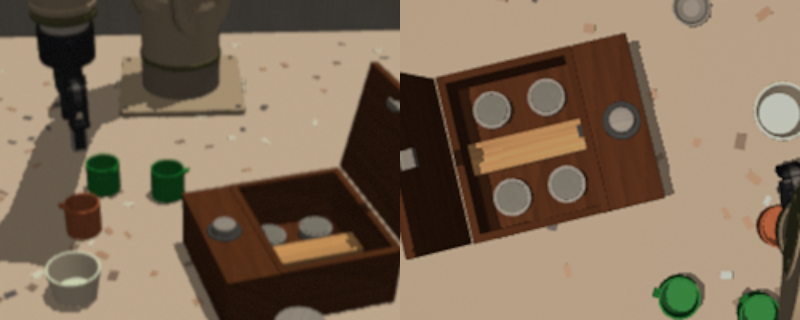

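The lid stands open and the bar is visible, at about crop (470,157)–(587,135) in the top view. The cup at scene (252,225) matches the prediction of (250,227). Descending.

Emit:
step_arm(commands=[85,0,0,-0.05,0,0,0,85,0,0,-0.1,0,0,0,85,0,0,-0.14,0,0,0,85,0,0,-0.18,0,0,0,85,0,0,-0.21,0,0,0,85,0,0,-0.23,0,0,0,85,0,0,-0.24,0,0,0,85,0,0,-0.24,0,0,0,70,0,0,-0.24,0,0,0,62,0,0,-0.24,0,0,0])

```text
clock: 6.55
position: [0.4607, -0.1594, 0.0116]
ee_rot: [0.62, 0.785, 0.0, 0.0]
ft_force: [-1.3, 0.3, -0.7]
grip_width: 0.73
grasp_force: 0.0
```

Emit:
step_arm(commands=[45,0,0,0,0,0,0,45,0,0,0,0,0,0,45,0,0,0,0,0,0,45,0,0,0,0,0,0,45,0,0,0.005,0,0,0,45,0,0,0.015,0,0,0,45,0,0,0.04,0,0,0,45,0,0,0.08,0,0,0,45,0,0,0.1,0,0,0,45,0,0,0.1,0,0,0], squeeze=30)

```text
clock: 7.8
position: [0.461, -0.1595, 0.0721]
ee_rot: [0.62, 0.785, 0.0, 0.001]
ft_force: [0.3, 0.1, -1.9]
grip_width: 0.616
grasp_force: 31.9
```

Run:
```python
from h import *
t=camera("top")[:,:,::-1].copy();s=camera("scene")[:,:,::-1]
H,S,V=cv2.split(cv2.cvtColor(t,cv2.COLOR_BGR2HSV))
m=((H>8)&(H<22)&(S>90)&(V>150)).astype(np.uint8);m[:, :180]=0;m[:,275:]=0;m[:195]=0;m[260:]=0
m=cv2.morphologyEx(m,cv2.MORPH_OPEN,np.ones((5,5)))
c=blob(m,(232,221));r=cv2.minAreaRect(c);b=cv2.boxPoints(r);print(r)
P=np.array([ray("top",q,.03) for q in b]);print(P.round(4),P.mean(0),[np.linalg.norm(P[i]-P[(i+1)%4]) for i in(0,1)])
for q in([.5585,.163,.03],):print(proj("top",q))
cv2.imwrite("pics/s3.png",np.hstack([cv2.resize(t[180:270,170:320],(400,240)),cv2.resize(s[150:270,190:390],(400,240))]))
```

```text
((231.260986328125, 220.8373565673828), (19.175479888916016, 65.9278564453125), 76.50426483154297)
[[0.5612 0.2308 0.03  ]
 [0.5941 0.1    0.03  ]
 [0.5558 0.0904 0.03  ]
 [0.5231 0.2209 0.03  ]] [0.5585593  0.16051899 0.03      ] [np.float64(0.13479579658314125), np.float64(0.039507279567608786)]
[230.10133686 220.83545905]
```

View pics/s3.png

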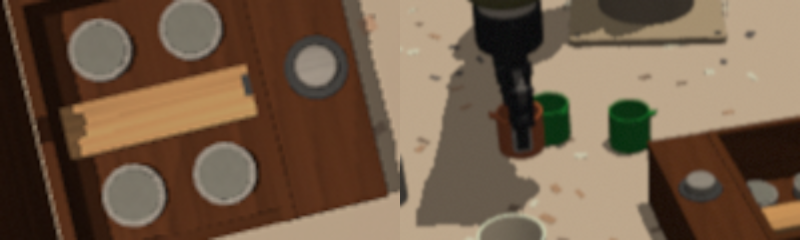

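The cup is held: opening about 53 mm, grip 32 N, weight 1.9 N. The bar centre measures (0.5586, 0.1605) and 39.5 mm wide, which agrees with the well estimate. Carrying it over at a safe height.

Emit:
step_arm(commands=[45,0,0,0.05,0,0,0,45,0,0,0.11,0,0,0,45,0.005,0.015,0.155,0,0,0,45,0.02,0.06,0.157,0,0,0,45,0.043,0.135,0.157,0,0,0,45,0.066,0.21,0.157,0,0,0,45,0.09,0.285,0.157,0,0,0,45,0.114,0.36,0.157,0,0,0,45,0.137,0.432,0.157,0,0,0,45,0.152,0.48,0.157,0,0,0])

```text
clock: 9.15
position: [0.5513, 0.1311, 0.1642]
ee_rot: [0.619, 0.785, -0.0, -0.001]
ft_force: [0.1, 0.3, -3.0]
grip_width: 0.61
grasp_force: 32.4
```

Emit:
step_arm(commands=[45,0.009,0.028,0,0,0,0,45,0.0135,0.042,-0.01,0,0,0,45,0.0135,0.042,-0.03,0,0,0,45,0.0135,0.042,-0.06,0,0,0,45,0.0135,0.042,-0.09,0,0,0,45,0.0135,0.042,-0.12,0,0,0,45,0.0135,0.042,-0.14,0,0,0,45,0.0135,0.042,-0.15,0,0,0,45,0.0135,0.042,-0.15,0,0,0,45,0.0135,0.042,-0.15,0,0,0])

```text
clock: 10.4
position: [0.5601, 0.1542, 0.0759]
ee_rot: [0.62, 0.785, 0.0, 0.0]
ft_force: [-0.2, 0.9, -0.8]
grip_width: 0.612
grasp_force: 32.4
```

Run:
```python
from h import *
t=camera("top")[:,:,::-1].copy();s=camera("scene")[:,:,::-1]
cv2.imwrite("pics/s4.png",np.hstack([cv2.resize(t[130:310,130:330],(400,360)),cv2.resize(s[160:310,300:460],(384,360))]))
o=get_obs();print(o["position"],o["ft_force"])
```

```text
[0.56007269 0.15410252 0.07590581] [-0.0272621  -0.02278034 -2.12264273]
```

View pics/s4.png

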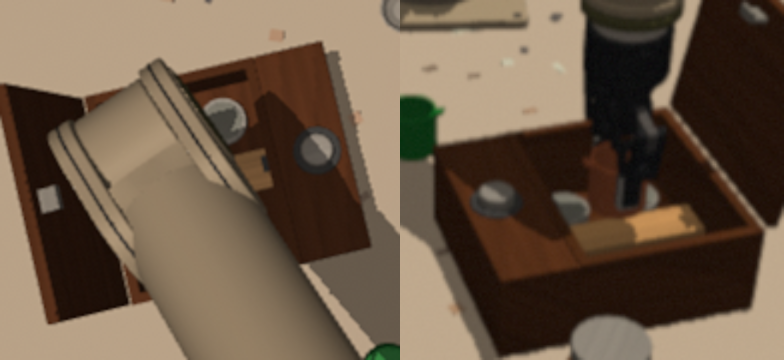

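The scene view shows the cup above the bar, about 34 mm up, with the hand clear of the lid and walls. Lowering slowly.

Emit:
step_arm(commands=[45,0,0,-0.01,0,0,0,45,0,0,-0.022,0,0,0,45,0,0,-0.034,0,0,0,45,0,0,-0.043,0,0,0,45,0,0,-0.048,0,0,0,45,0,0,-0.051,0,0,0,45,0,0,-0.0535,0,0,0,45,0,0,-0.0555,0,0,0,45,0,0,-0.0565,0,0,0,45,0,0,-0.0565,0,0,0])

```text
clock: 11.75
position: [0.5598, 0.154, 0.0418]
ee_rot: [0.62, 0.785, 0.0, 0.0]
ft_force: [-2.5, -0.6, 3.8]
grip_width: 0.612
grasp_force: 32.8
```

The force has gone from −2 N to +3.8 N, so the cup is seated. Releasing gradually.

Emit:
step_arm(commands=[54,0,0,0,0,0,0,57,0,0,0,0,0,0,60,0,0,0,0,0,0,66,0,0,0,0,0,0,74,0,0,0,0,0,0,76,0,0,0,0,0,0,76,0,0,0.02,0,0,0,76,0,0,0.05,0,0,0,76,0,0,0.09,0,0,0,76,0,0,0.13,0,0,0])

```text
clock: 13.0
position: [0.56, 0.1542, 0.1217]
ee_rot: [0.62, 0.785, 0.001, 0.0]
ft_force: [-0.5, -0.8, 1.3]
grip_width: 0.888
grasp_force: 0.0
```

Emit:
step_arm(commands=[76,0,0,0.06,0,0,0,76,0.01,-0.03,0.12,0,0,0,76,0,-0.1,0.15,0,0,0,76,-0.02,-0.18,0.15,0,0,0,76,-0.05,-0.26,0.15,0,0,0,76,-0.08,-0.34,0.15,0,0,0,76,-0.11,-0.42,0.15,0,0,0,76,-0.13,-0.48,0.15,0,0,0,76,-0.15,-0.5,0.15,0,0,0,76,-0.15,-0.5,0.15,0,0,0])

```text
clock: 14.25
position: [0.4694, -0.1468, 0.2106]
ee_rot: [0.621, 0.784, -0.0, 0.001]
ft_force: [0.1, 0.8, 0.9]
grip_width: 0.892
grasp_force: 0.0
```

Run:
```python
from h import *
t=camera("top")[:,:,::-1].copy();s=camera("scene")[:,:,::-1]
cv2.imwrite("pics/s5.png",np.hstack([cv2.resize(t[60:340,130:510],(420,310)),cv2.resize(s[160:310,300:460],(331,310))]))
o=get_obs();print(o["clock"],o["position"],o["ft_force"])
```

```text
14.35 [ 0.47033675 -0.14508583  0.21030713] [ 0.96220376 -0.42962922  0.28719766]
```

View pics/s5.png

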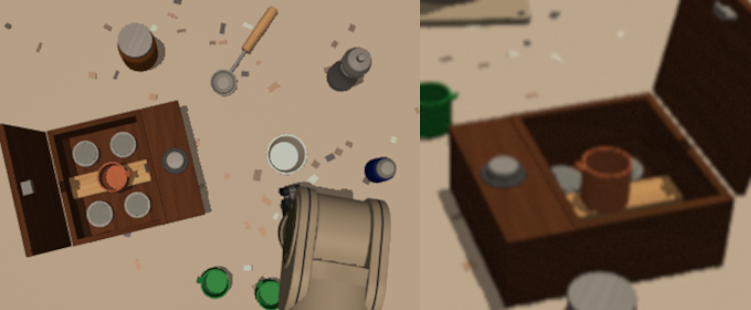

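The cup stands upright, centred on the bar (top crop (115,178)). The lid is up, the jars and dishes I can see are where they were, and the hand is clear. Handing in.

```bash
python3 -c "
from workcell import *
print(hand_in())"
```

```text
the job is handed in; nothing more can be done
None
```

I pressed the latch and the lid sprang up and stayed open; the copper cup now stands upright on the bar, set down gently, and I handed the job in at about 14 s of the 54 s allowed.

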